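Find the release groove of the trial lens case by touch and open it

TASK

Open the trial lens case: set a shut fingertip on top of its black front rail near either end, slide it along the rail, keeping light contact, until it drops into the hidden release groove, and press the sprung key inside the groove down so that the lid springs open. Then take the hand away and let the lid rise fully; nothing needs gripping, and the other things on the desk are to be left where they are.

Things in the scene. Friction and masses are not known exactly. Their poses are not given: they have to be found in the camera images.
- lens_case: trial lens case, fixed: shallow black case 280 mm (x) by 370 mm (y); a lid with a clear window covers rows of red- and black-rimmed lenses. Origin on the desk under the middle of its front rail; x points from the rail across the case to the hinges, y along the rail to the left as seen from the robot, z up. The lid begins 19 mm behind the rail's midline, its top is 52 mm above the desk
- rail_middle (a point): middle of the front rail's top, on its midline; axes as the case's. The rail is the flat rigid black ledge along the side nearest the robot: 36 mm wide (18 either side of the midline), 370 mm long, top 40 mm above the desk. Plain but for the groove; two hairline joints 80 mm either side of its middle mean nothing
- rail_left (a point): point on the midline of the rail's top, 20 mm in from its left (+y) end; axes as the case's. The release groove is not listed: its centre lies up to 50 mm left or right of the rail's middle, different every time. It is 52 mm long along the rail, 5 mm deep, across the rail's whole width and open at the front; its floor is the dark sprung key
- rail_right (a point): point on the midline of the rail's top, 20 mm in from its right (-y) end; axes as the case's
- key (a joint): tilt of the key, rad: 0 up, 0.26 fully down. Hinged 24 mm behind the rail's midline (lid side), so it sinks most at the front. Pressed at the midline it yields at about 3 N, frees the lid at about 0.19 (6 N, 5 mm down, 10 mm below the rail's top) and stops at 0.26 (7 N, 6 to 7 mm down); less force and more travel nearer the front. Springs back when let go
- lid (a joint): opening of the lid, rad: 0 shut, 1.25 fully open. Once freed it rises by its own damped spring in about 3 to 5 s, its front edge (240 mm from the hinge) swinging up and away from the robot; it pushes lightly (under 3 N) on a hand in its way
- trial_frame: bystander: loose trial frame (spectacle frame with round lens holders), 135 mm wide, 125 mm deep, 56 mm high, to the right of the case; origin under its front
- eye_drops: bystander: loose white dropper bottle with a red cap, 28 mm across, 62 mm high, standing to the left of the case; origin under its centre
- fundus_lens: bystander: loose black-ringed hand lens, 56 mm across, 16 mm high, lying in front of the rail; origin under its centre
- pen_torch: bystander: loose metal pen torch, 130 mm long, 15 mm thick, lying in front of the rail; origin under its middle, x along it
- occluder: bystander: loose black occluder paddle, 180 mm long, 7 mm thick, lying at the front right; origin under the middle of its handle, x towards its disc
- canister: bystander: loose dark grey canister with a yellow band and a yellow disc on its lid, 102 mm across, 100 mm high, at the far left; origin under its centre

How it is judged (in metres and radians):
On the way, in this order (a step that is already met when the one before it is completed fails the run):
1. a fingertip rests on the front rail near one of its ends (outer 60 mm) (contact force between the fingers and lens_case above 0.3 N and x of the grasp point in the frame of lens_case below 0.03 m and value of joint each of key, lid below 0.02 rad and (y of the grasp point in the frame of lens_case above 0.125 m or y of the grasp point in the frame of lens_case below -0.125 m)), for 0.05 s.
2. it slides inwards in contact: it touches the rail 65 to 110 mm from the middle (contact force between the fingers and lens_case above 0.3 N and x of the grasp point in the frame of lens_case below 0.03 m and value of joint each of key, lid below 0.02 rad and (y of the grasp point in the frame of lens_case between 0.065 and 0.11 m or y of the grasp point in the frame of lens_case between -0.11 and -0.065 m)), for 0.05 s.
3. the key in the groove is pressed until it frees the lid (value of joint key above 0.15 rad and contact force between the fingers and anything else above 1 N), for 0.02 s.
4. the lid has risen (value of joint lid above 0.9 rad), for 0.1 s.
At the end, for the whole second after the job is handed in: The lid stands fully open (above 1.15 of 1.25 rad) and still, the key has sprung back up (under 0.03 rad), and every bystander is at rest within 15 mm of where it stood (value of joint lid above 1.15 rad and velocity of joint lid below 0.1 rad/s and value of joint key below 0.03 rad and distance of each of trial_frame, eye_drops, fundus_lens, pen_torch, occluder, canister from where it was at the start of the episode below 0.015 m and linear speed of each of trial_frame, eye_drops, fundus_lens, pen_torch, occluder, canister below 0.02 m/s); the robot touches nothing.
It fails at once if a bystander is moved more than 15 mm or lifted (distance of any of trial_frame, eye_drops, fundus_lens, pen_torch, occluder, canister from where it was at the start of the episode above 0.015 m).
It fails at once if a finger pushes on anything with more than 80 N (contact is to be light) (contact force between the fingers and anything else above 80 N).
It also fails if it takes over 70 s, if anything falls off the work surface, if the arm or the gripper's body presses on something with over 40 N, if the wrist force passes 120 N, or if a joint passes its speed limit or range.

ROBOT

A 6-joint arm with a two-finger parallel gripper is mounted at the origin on the work surface. World frame = base frame: x ahead of the robot, y to its left, z up, the work surface at z = 0. Lengths are in mm, angles in rad, forces in N, time in s.
With the tool pointing down it reaches from about 400 to 925 mm from the base axis. Payload 12.5 kg.
Tool frame: the origin (TCP) lies at the very end of the fingers, on their centre line; the grasp point (between the pads) lies 19 mm behind it (env.grasp_offset is the distance from the TCP to the grasp point, in mm); z points along the fingers, y is the direction in which the jaws open and shut (so a half turn about z gives the same grasp; the last joint's range is limited). The gripper opens to 95 mm and grips with 3 to 60 N. Pads are 20 mm wide; open, the fingers measure 119 mm over their backs; the gripper's body (75 mm by 180 mm) begins 59 mm behind the grasp point.
Start: joints at [1.13, 0.491, 1.559, -0, 1.092, -0.106], TCP at [205.347, 590.322, 214.661] pointing down, gripper open.
Joint ranges: [-3.1, 3.1], [-0.84, 2.19], [0.05, 2.79], [-1.13, 4.28], [0.06, 2.93], [-2.69, 2.69]. Speed limits (rad/s): [2.22, 2.22, 2.79, 3.14, 3.14, 3.14].

INTERFACE

Orientations are given as [roll, pitch, yaw] about the fixed x, y, z axes, in that order (R = Rz(yaw) Ry(pitch) Rx(roll)).
In Python, from cell import env gives the robot as it stands. The module is installed in compiled form; this text tells all that it offers.
- The arm moves only by the shell command python3 -m pendant 'ROWS'. ROWS is JSON, one flat list of numbers, 5 for each row, row after row: the shift along the tool's x, y, z as a fraction of full scale, then the turn about the tool's z as a fraction of full scale, then the gripper's target within -1 to 1 (shut at 1, half-way at 0, fully open at -1). In form: [x, y, z, turn, grip, x, y, z, turn, grip, ...]. A call has 1 to 10 rows; each row shifts and turns the commanded pose from where the row before left it, along the tool's axes as they then stand; what a row does not reach is not made up. Full scale, the value 1, is 0.4 m for a shift and 180 degrees for a turn. A row lasts 1/8 s, in which the tool goes at most 62.5 mm and 10.7 degrees, less where a joint would pass 70% of its speed; a pose out of reach is approached as far as the arm can. A call with a number of a shift or a turn outside -1 to 1 is refused whole. A call with a gripper value outside its range is refused whole. The fingers move at their own pace and stop on an object; the grip force is fixed at half the most. Time passes only in rows, so rows that do not move let the fingers close. It gives the time, the measured TCP pose, the force and the opening at its end, in the units of the state.
- env.state(): the state, without advancing time (a new reading comes with each control period).
- env.read_camera(name): name is "scene" or "top"; returns the picture (480x640x3 uint8, red, green, blue); there is no depth.
- env.camera_model(name): a dict with "fx", "fy", "cx", "cy" (pixels), "view" (4x4, takes a point from world to camera coordinates). Camera axes: x right, y down, z forward; pixel columns grow to the right and rows downward; lengths in mm; the calibration is good to about 2 mm. A picture is of the moment at which its call begins. camera_model takes no time and is no camera call.
- env.job_done(): hands the job in, once; it reports no verdict.
Trained networks look in the newest picture that a camera, given by its name, has taken for a name from the list of things; names that differ only in an ending like _2 or _b are one class to them, and where a whole thing is asked for, a point or a joint stands for the part that bears it (a point fixed in the world has none). Each returns a list of dicts, best first, with "confidence" (0 to 1); they miss things now and then, are a little off and sometimes report something else, mostly with a low value. They report only what shows in the picture. A call takes as long as a camera call.
- env.masks_of(thing, camera): "region" (480x640 bool, what is visible of it).
- env.landmark_of(thing, camera): "xyz" ([x, y, z] in mm, in world coordinates, good to about 4 mm: a listed point, or the origin of a listed thing).
The state is a dict: "t": time; "joints": joint angles; "qvel": joint speeds; "tau": joint torques, N m; "eef_pos": TCP position; "tcp_rot": TCP orientation; "ft_force": force on the tool from outside, world axes, zero at the start; "moment": the same for the moment, N m; "opening": opening from 0.0 (shut) to 1.0 (fully open).
Only numpy, scipy, OpenCV 4.12 (cv2) and the standard library are available. Lean on these libraries where they do the work, as an engineer would, in place of code of your own. Each camera call takes 0.05 s, during which the arm holds its last target.

## Working session

There is one attempt and no reset: what is moved stays moved. The work goes in short steps, Python scripts to look and compute and a shell command to move; the robot and the scene stay as the last step left them, time stands still between calls to the robot, and variables do not carry over. Pictures are saved under pics/ and viewed, and the job is handed in when it is done.

```bash
mkdir -p pics; python3 - <<'E'
from cell import env
import cv2
for c in("scene","top"):
    im=env.read_camera(c); cv2.imwrite(f"pics/{c}0.png",im[:,:,::-1])
    for n in("rail_middle","rail_left","rail_right","lens_case","fundus_lens","pen_torch","occluder","eye_drops","trial_frame","canister"):
        r=env.landmark_of(n,c); print(c,n,[( [round(v) for v in q["xyz"]],round(q["confidence"],2)) for q in r[:2]])
s=env.state();print({k:s[k] for k in("t","eef_pos","tcp_rot","ft_force","opening")})
E
```

```text
scene rail_middle [([486, -76, 42], 0.66), ([483, -69, 1], 0.18)]
scene rail_left [([500, 92, 38], 0.98)]
scene rail_right [([471, -236, 38], 0.58)]
scene lens_case [([484, -65, 2], 0.56)]
scene fundus_lens [([363, -169, 3], 0.84), ([374, 40, 4], 0.21)]
scene pen_torch [([376, 42, 4], 0.53)]
scene occluder [([377, -315, 0], 0.75), ([498, 95, 38], 0.58)]
scene eye_drops [([620, 144, -2], 0.5)]
scene trial_frame [([571, -320, -2], 0.66)]
scene canister [([502, 449, -1], 0.89)]
top rail_middle [([486, -70, 43], 0.94)]
top rail_left [([501, 95, 41], 0.68)]
top rail_right [([501, 444, 0], 0.64)]
top lens_case [([485, -72, -4], 0.79), ([369, -316, -5], 0.67)]
top fundus_lens [([362, -164, 1], 0.69)]
top pen_torch [([377, 41, 6], 0.6), ([487, -72, 44], 0.57)]
top occluder [([369, -316, -1], 0.86)]
top eye_drops [([618, 144, -3], 0.48), ([485, -72, 42], 0.26)]
top trial_frame [([572, -317, -3], 0.77)]
top canister [([500, 445, -2], 0.78)]
{'t': 1.1, 'eef_pos': array([205.33939352, 590.32228351, 214.67738811]), 'tcp_rot': array([3.14148045e+00, 2.46961422e-05, 2.80684022e+00]), 'ft_force': array([-0.63241408, -0.20665268, -0.21400339]), 'opening': 1.0029387882419947}
```

View pics/scene0.png

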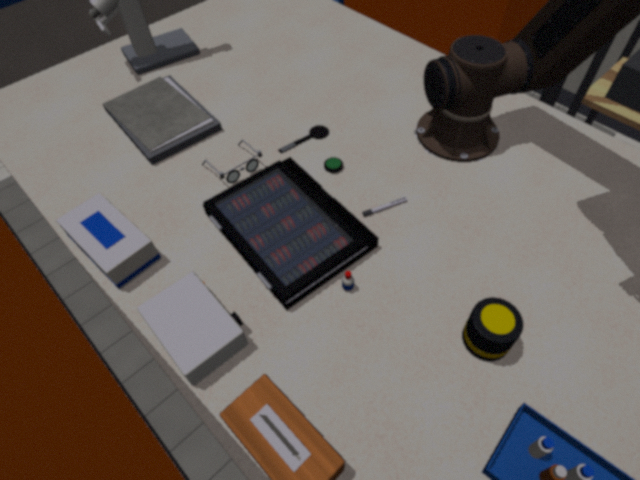

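View pics/top0.png

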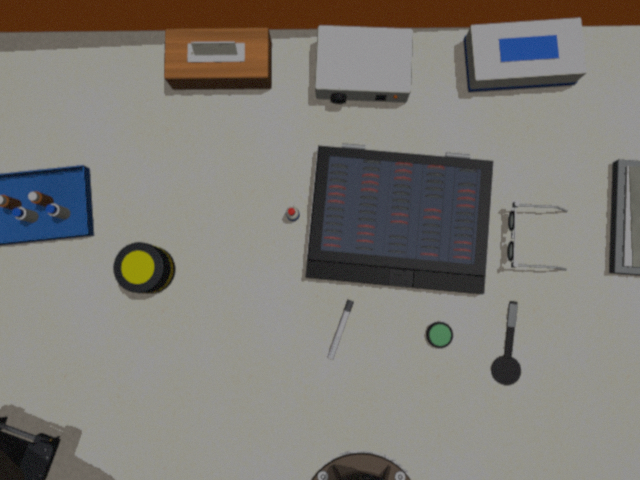

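The case is clear in both pictures, with the rail at rows 262-292 in the top view. A dark patch on the rail at columns ~390-413 may be the groove. I'll check that patch and turn and shut the gripper.

```bash
python3 - <<'E'
import cv2,numpy as np
im=cv2.imread("pics/top0.png")[250:300,295:500]
im=np.clip(im.astype(float)*3,0,255).astype(np.uint8)
cv2.imwrite("pics/rail_zoom.png",cv2.resize(im,None,fx=3.9,fy=3.9,interpolation=cv2.INTER_CUBIC))
from cell import env
m=env.camera_model("top");V=np.array(m["view"])
a=np.array([.0892,.996,0])
for d in(-185,-80,-50,0,50,80,150,185):
    p=V@np.r_[np.array([486,-71,40])+d*a,1]; print(d,np.round([m["fx"]*p[0]/p[2]+m["cx"],m["fy"]*p[1]/p[2]+m["cy"]],1))
E
python3 -m pendant '[0,0,0,-0.0393,1, 0,0,0,-0.0393,1, 0,0,0,0,1]'
```

```text
-185 [484.2 283.9]
-80 [433.1 279.4]
-50 [418.6 278.1]
0 [394.4 276. ]
50 [370.2 273.9]
80 [355.8 272.6]
150 [322.1 269.7]
185 [305.3 268.2]
t: 1.48
eef_pos: [205.4, 590.3, 214.7]
tcp_rot: [3.142, 0.0, 3.053]
ft_force: [-0.8, -0.7, 0.4]
opening: 0.743
```

View pics/rail_zoom.png

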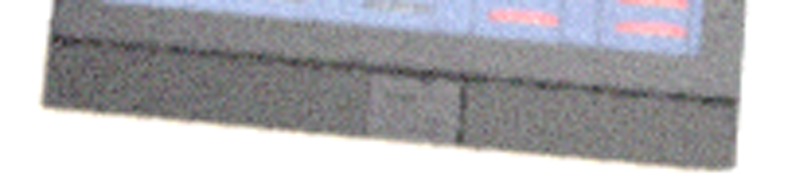

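The zoom shows a slightly lighter patch at original columns 389-413, with a dark edge on its right. That puts the groove at y ≈ +12 to -38 mm along the rail, which contact will have to confirm. Next I move above the left end of the rail.

```bash
python3 -m pendant '[-0.0834,-0.1212,0,0,1, -0.0834,-0.1212,0,0,1, -0.0834,-0.1212,0,0,1, -0.0834,-0.1212,0,0,1, -0.0834,-0.1212,0,0,1, -0.0834,-0.1212,0,0,1, -0.0834,-0.1212,0,0,1, -0.0834,-0.1212,0,0,1, -0.0834,-0.1212,0,0,1, -0.0834,-0.1212,0,0,1]'; python3 -m pendant '[0,0,0,0,1,0,0,0,0,1]'
```

```text
t: 2.72
eef_pos: [495.9, 76.3, 214.9]
tcp_rot: [3.141, 0.001, 3.05]
ft_force: [0.9, 0.3, -0.0]
opening: 0.004
t: 2.98
eef_pos: [494.8, 78.2, 214.5]
tcp_rot: [3.141, -0.001, 3.051]
ft_force: [-0.2, -0.3, 0.5]
opening: 0.008
```

```bash
python3 -m pendant '[0,0,0.0775,0,1,0,0,0.0775,0,1,0,0,0.0775,0,1,0,0,0.0775,0,1,0,0,0.0775,0,1,0,0,0,0,1,0,0,0,0,1]'; python3 - <<'E'
from cell import env
import cv2
for c,(x,y) in {"top":(260,200),"scene":(230,120)}.items():
    im=env.read_camera(c)[y:y+150,x:x+200,::-1]; cv2.imwrite(f"pics/{c}1.png",cv2.resize(im,None,fx=4,fy=4))
E
```

```text
t: 3.85
eef_pos: [495.3, 78.9, 60.6]
tcp_rot: [3.141, 0.001, 3.054]
ft_force: [-0.4, -0.4, -0.7]
opening: 0.005
```

View pics/scene1.png

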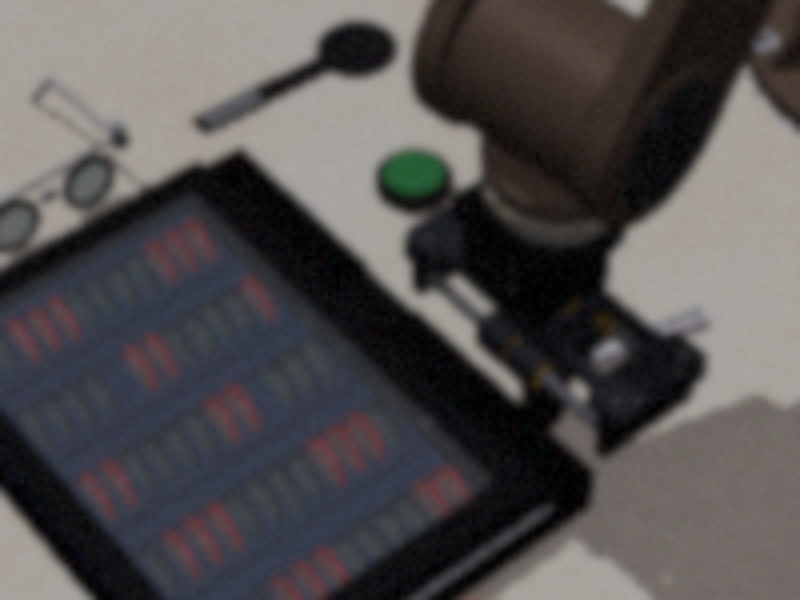

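View pics/top1.png

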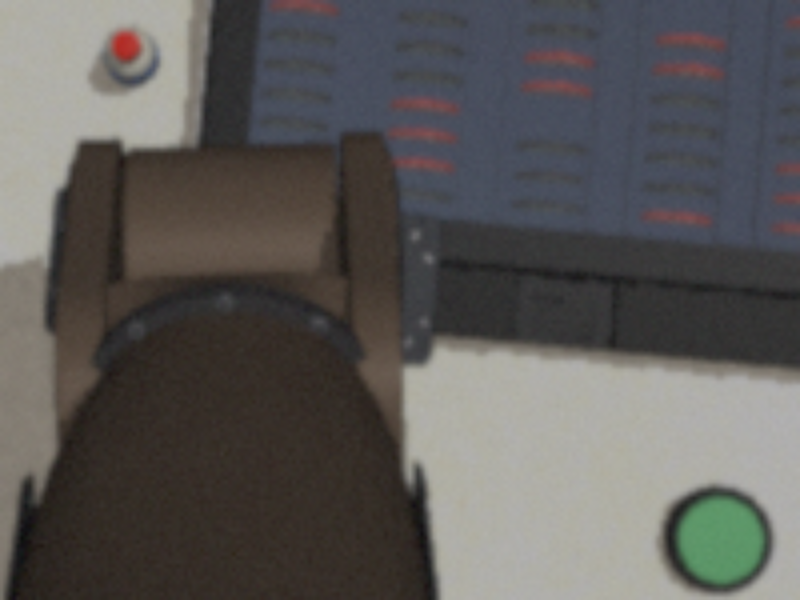

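The fingers are over the rail near its left end and the gripper body is clear of everything. The groove shows at top-picture columns 389-413. Lowering now.

```bash
python3 -m pendant '[0,0,0.02,0,1,0,0,0.015,0,1,0,0,0.005,0,1,0,0,0.0025,0,1,0,0,0,0,1]'; python3 -m pendant '[0,0,0.0025,0,1,0,0,0,0,1]';python3 -m pendant '[0,0,0.0025,0,1,0,0,0,0,1]'
```

```text
t: 4.58
eef_pos: [495.2, 78.1, 42.6]
tcp_rot: [3.142, 0.0, 3.054]
ft_force: [0.0, 0.3, 0.6]
opening: 0.005
t: 4.82
eef_pos: [495.1, 78.1, 41.6]
tcp_rot: [3.142, 0.0, 3.054]
ft_force: [-0.3, -0.1, -0.5]
opening: 0.006
t: 5.08
eef_pos: [495.1, 78.1, 40.6]
tcp_rot: [3.142, 0.0, 3.054]
ft_force: [-0.4, 0.3, -0.5]
opening: 0.005
```

```bash
python3 -m pendant '[0,0,0.0025,0,1,0,0,0,0,1]';python3 -m pendant '[0,0,0.0015,0,1,0,0,0,0,1]'
```

```text
t: 5.32
eef_pos: [495.2, 78.1, 40.3]
tcp_rot: [3.141, 0.001, 3.054]
ft_force: [-2.5, -0.2, 10.8]
opening: 0.009
t: 5.58
eef_pos: [495.2, 78.1, 40.2]
tcp_rot: [3.141, 0.001, 3.054]
ft_force: [-5.5, -0.2, 20.1]
opening: 0.004
```

```bash
python3 -m pendant '[0,0,-0.0015,0,1,0,0,0,0,1]';python3 -m pendant '[0,-0.01,0,0,1,0,-0.015,0,0,1,0,-0.015,0,0,1]';python3 -m pendant '[0,-0.015,0,0,1,0,-0.015,0,0,1,0,-0.015,0,0,1]'
```

```text
t: 5.82
eef_pos: [495.2, 78.1, 40.3]
tcp_rot: [3.141, 0.001, 3.054]
ft_force: [-2.0, 0.1, 10.5]
opening: 0.007
t: 6.2
eef_pos: [494.6, 62.5, 40.3]
tcp_rot: [3.141, 0.002, 3.054]
ft_force: [1.0, 5.4, 8.0]
opening: 0.005
t: 6.58
eef_pos: [493.0, 44.5, 40.3]
tcp_rot: [3.141, 0.002, 3.054]
ft_force: [1.5, 6.4, 7.8]
opening: 0.006
```

```bash
python3 -m pendant '[0,-0.015,0,0,1,0,-0.015,0,0,1,0,-0.015,0,0,1,0,0,0,0,1]';python3 -m pendant '[0,-0.015,0,0,1,0,-0.015,0,0,1,0,-0.015,0,0,1,0,0,0,0,1]';python3 -m pendant '[0,-0.015,0,0,1,0,-0.015,0,0,1,0,-0.015,0,0,1,0,0,0,0,1]'
```

```text
t: 7.08
eef_pos: [491.3, 26.1, 40.3]
tcp_rot: [3.141, 0.002, 3.053]
ft_force: [-0.2, -0.8, 8.3]
opening: 0.002
t: 7.58
eef_pos: [489.7, 8.2, 40.2]
tcp_rot: [3.141, 0.002, 3.053]
ft_force: [-0.4, -0.5, 8.0]
opening: 0.006
t: 8.07
eef_pos: [487.7, -10.0, 40.0]
tcp_rot: [-3.142, 0.001, 3.053]
ft_force: [0.1, -1.9, 5.5]
opening: 0.004
```

```bash
python3 -m pendant '[0,-0.015,0.0005,0,1,0,-0.015,0,0,1,0,-0.015,0,0,1,0,0,0,0,1]';python3 -m pendant '[0,-0.015,0,0,1,0,-0.015,0,0,1,0,0,0,0,1]';python3 -m pendant '[0,-0.015,0,0,1,0,-0.015,0,0,1,0,0,0,0,1]'
```

```text
t: 8.57
eef_pos: [486.3, -27.8, 40.0]
tcp_rot: [3.142, 0.002, 3.053]
ft_force: [0.2, 1.4, 9.7]
opening: 0.002
t: 8.95
eef_pos: [485.3, -39.7, 40.0]
tcp_rot: [3.142, 0.002, 3.053]
ft_force: [0.2, 0.1, 8.9]
opening: 0.007
t: 9.32
eef_pos: [484.2, -51.6, 40.0]
tcp_rot: [-3.142, 0.002, 3.053]
ft_force: [0.5, 1.1, 8.9]
opening: 0.003
```

```bash
python3 -m pendant '[0,-0.015,0,0,1,0,-0.015,0,0,1,0,0,0,0,1]';python3 -m pendant '[0,-0.015,0,0,1,0,0,0,0,1]';python3 -m pendant '[0,-0.015,0,0,1,0,0,0,0,1]'
```

```text
t: 9.7
eef_pos: [482.6, -63.6, 39.4]
tcp_rot: [-3.142, -0.0, 3.053]
ft_force: [-0.4, 0.3, -0.0]
opening: 0.009
t: 9.95
eef_pos: [482.0, -69.6, 39.3]
tcp_rot: [3.142, -0.0, 3.053]
ft_force: [0.6, 0.5, -0.0]
opening: 0.005
t: 10.2
eef_pos: [481.6, -75.6, 39.4]
tcp_rot: [3.142, 0.0, 3.053]
ft_force: [-0.3, -0.3, 0.2]
opening: 0.003
```

Contact was lost between y=-52 and -64 and the tip dropped below the rail top, which agrees with the groove seen in the picture. I'll centre the tip and press.

```bash
python3 -m pendant '[0,-0.01,0,0,1,0,0,0.0075,0,1,0,0,0,0,1]';python3 -m pendant '[0,0,0.005,0,1,0,0,0,0,1]';python3 -m pendant '[0,0,0.005,0,1,0,0,0,0,1]';python3 -m pendant '[0,0,0.005,0,1,0,0,0,0,1]'
```

```text
t: 10.58
eef_pos: [481.1, -79.2, 36.2]
tcp_rot: [3.141, -0.0, 3.054]
ft_force: [0.5, -0.2, 0.0]
opening: 0.005
t: 10.82
eef_pos: [480.6, -79.1, 34.5]
tcp_rot: [3.141, -0.001, 3.054]
ft_force: [-3.9, -1.6, 7.9]
opening: 0.003
t: 11.08
eef_pos: [479.4, -78.9, 32.7]
tcp_rot: [3.141, -0.004, 3.054]
ft_force: [-10.4, -0.9, 14.2]
opening: 0.004
t: 11.32
eef_pos: [478.0, -78.6, 30.6]
tcp_rot: [3.141, -0.007, 3.054]
ft_force: [-16.2, -2.7, 20.1]
opening: 0.004
```

```bash
python3 - <<'E'
from cell import env
import cv2
for c,(x,y) in {"top":(290,130),"scene":(200,130)}.items():
    im=env.read_camera(c)[y:y+170,x:x+220,::-1]; cv2.imwrite(f"pics/{c}2.png",cv2.resize(im,None,fx=3.5,fy=3.5))
E
```

```text
(no output)
```

View pics/scene2.png

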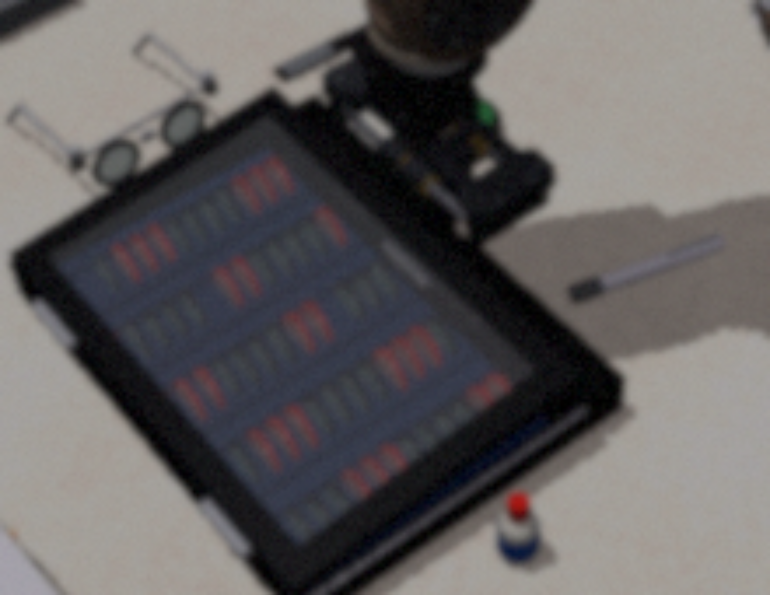

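View pics/top2.png

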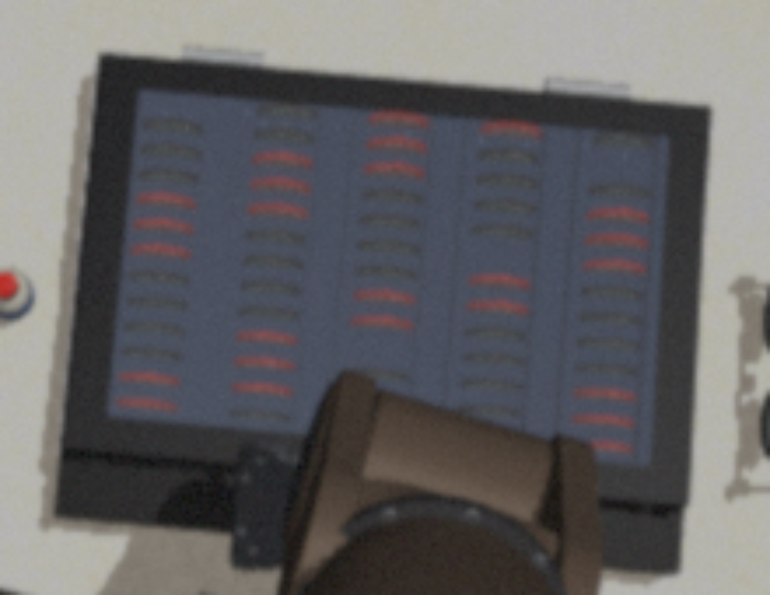

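The scene picture shows a gap with blue inside at the case's left side (around (520,440) in the zoom), so the lid has been freed and is starting to rise. Taking the hand away.

```bash
python3 -m pendant '[0,0,-0.05,0,1, 0.04,0,-0.05,0,1, 0.06,0,-0.05,0,1, 0.03,0,-0.08,0,1, 0,0,-0.08,0,1, 0,0,-0.08,0,1, 0,0,-0.08,0,1, 0,0,0,0,1, 0,0,0,0,1]'; python3 -m pendant '[0,0,0,0,1,0,0,0,0,1,0,0,0,0,1,0,0,0,0,1,0,0,0,0,1,0,0,0,0,1,0,0,0,0,1,0,0,0,0,1,0,0,0,0,1,0,0,0,0,1]'; python3 - <<'E'
from cell import env
import cv2
for c in("top","scene"):
    cv2.imwrite(f"pics/{c}3.png",env.read_camera(c)[:,:,::-1])
E
```

```text
t: 12.55
eef_pos: [429.1, -74.6, 217.8]
tcp_rot: [3.141, -0.001, 3.054]
ft_force: [0.8, 0.4, 0.1]
opening: 0.006
t: 13.8
eef_pos: [429.5, -74.7, 218.4]
tcp_rot: [3.141, 0.0, 3.054]
ft_force: [0.2, -0.7, 0.5]
opening: 0.006
```

View pics/scene3.png

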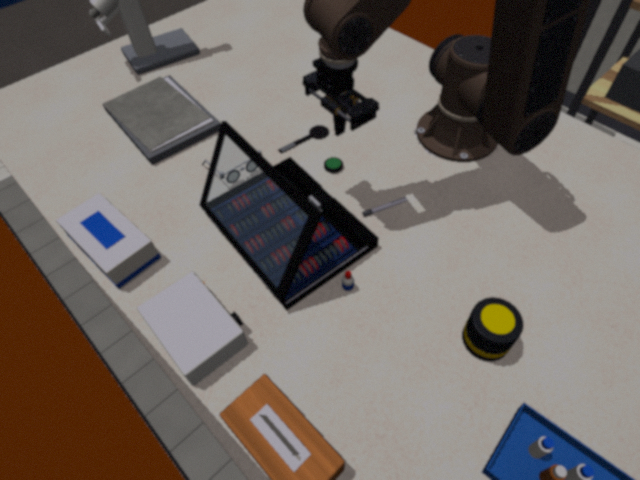

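The lid is open, with its front edge running from (222,125) to (315,205), and the hand is clear. I'll wait until it stops moving and then check the bystanders.

```bash
for i in 1 2 3; do python3 -m pendant '[0,0,0,0,1,0,0,0,0,1,0,0,0,0,1,0,0,0,0,1,0,0,0,0,1,0,0,0,0,1,0,0,0,0,1,0,0,0,0,1,0,0,0,0,1,0,0,0,0,1]' >/dev/null; done; python3 - <<'E'
from cell import env
import cv2,numpy as np
a=env.read_camera("scene")
for i in(1,): cv2.imwrite("pics/scene4.png",a[:,:,::-1])
for n in("fundus_lens","pen_torch","occluder","eye_drops","trial_frame","canister"):
    r=env.landmark_of(n,"scene"); print(n,[([round(v) for v in q["xyz"]],round(q["confidence"],2)) for q in r[:2]])
o=cv2.imread("pics/scene3.png")[:,:,::-1]
d=np.abs(a.astype(int)-o).sum(2)[110:310,190:400]; print((d>90).sum(), env.state()["t"])
E
python3 -m pendant '[0,0,0,0,1,0,0,0,0,1,0,0,0,0,1,0,0,0,0,1,0,0,0,0,1,0,0,0,0,1,0,0,0,0,1,0,0,0,0,1,0,0,0,0,1,0,0,0,0,1]'
python3 - <<'E'
from cell import env
import cv2,numpy as np
a=env.read_camera("scene"); o=cv2.imread("pics/scene4.png")[:,:,::-1]
d=np.abs(a.astype(int)-o).sum(2)[110:310,190:400]; print((d>90).sum())
m=env.camera_model("scene");V=np.array(m["view"])
# hinge at 259 behind midline; project lid front edge for open angles
ax=np.array([.996,-.0892,0]);ay=np.array([.0892,.996,0]);p0=np.array([486,-71,0])
for th in(1.0,1.1,1.15,1.2,1.25):
  for y in(-185,185):
    w=p0+ax*(259-240*np.cos(th)-0*np.sin(th))+ay*y+np.array([0,0,48+240*np.sin(th)])
    p=V@np.r_[w,1]; print(th,y,np.round([m["fx"]*p[0]/p[2]+m["cx"],m["fy"]*p[1]/p[2]+m["cy"]]))
E
```

```text
fundus_lens [([367, -172, 3], 0.75), ([569, -320, -1], 0.44)]
pen_torch [([376, 40, 3], 0.6)]
occluder [([375, -316, 0], 0.97)]
eye_drops [([616, 144, -4], 0.46)]
trial_frame [([570, -319, -3], 0.69)]
canister [([499, 449, 0], 0.65), ([364, -167, 5], 0.44)]
4014 18.0
t: 19.25
eef_pos: [429.5, -74.7, 218.4]
tcp_rot: [3.142, 0.0, 3.054]
ft_force: [-0.4, -0.8, -0.3]
opening: 0.003
0
1.0 -185 [229. 118.]
1.0 185 [329. 212.]
1.1 -185 [220. 118.]
1.1 185 [321. 214.]
1.15 -185 [216. 118.]
1.15 185 [316. 215.]
1.2 -185 [211. 119.]
1.2 185 [311. 216.]
1.25 -185 [206. 119.]
1.25 185 [307. 218.]
```

View pics/scene4.png

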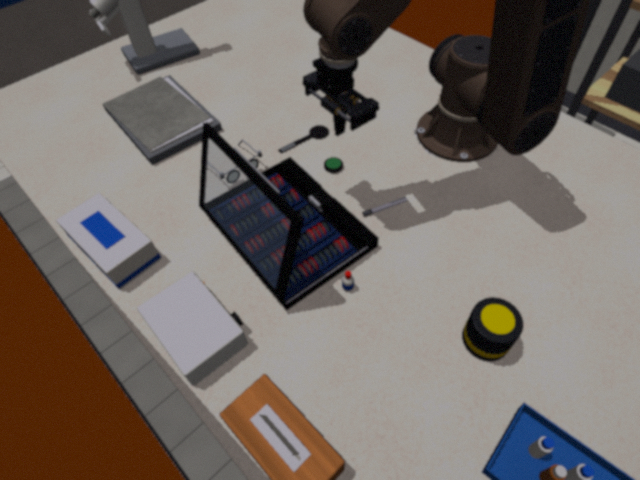

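The lid's front corner is at (206,123), against (206,119) predicted for 1.25 rad. Nothing changed between the last two pictures, and every bystander is where it stood.

```bash
python3 -c "
from cell import env
print(env.job_done())"
```

```text
the job is handed in; nothing more can be done
None
```

The lens case is open and the job is handed in, at about 19 s on the robot's clock. I set the shut fingertip on the rail about 150 mm left of its middle and slid it inwards. It dropped into the groove just past the rail's middle, to the right. I pressed the key there until the lid came free, then moved the hand up and back.

**Contact:** About 8–10 N while sliding. It briefly reached 20 N when I first touched the rail.

**Key press:** This took more force than expected, about 20 N down and 16 N sideways, where the description says 6–7 N. That is well under the limits, but I did not find out why. I could not read the key's angle, so that it sprang back is inferred from the hand being clear.

**Lid:** In the last pictures it stands still at about 1.25 rad. One front corner is within about 4 pixels of where full opening predicts. I only checked that corner closely.

**Bystanders:** All six were found within about 5 mm of their starting positions, which is about the detector's own error. The robot touches nothing.

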